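# Hold a bearing ball under the inspection camera in a dished pan

## Task

Take the 34 mm ceramic bearing ball (the middle-sized of the three) off the ball stand and set it gently down in the middle of the dished steel inspection pan that lies crosswise on the bench. Then grip the pan by its handle, lift it straight up off the bench, and, keeping it level so that the ball stays in the middle, turn it about a quarter turn and bring it under the inspection camera, until the ball is straight below the lens and about 10 cm under it and the handle points squarely out of the front of the camera stand, towards the robot. Finish while still holding the pan up there by the handle, level and still; leave the other two balls, the camera stand and the other things on the bench alone.

Things in the scene. Friction and masses are not known exactly. Their poses are not given: they have to be found in the camera images.
- pan: Round dished stainless pan, 120 mm across, rim 20 mm high and 3 mm thick, about 0.17 kg, straight handle along its own -x. Origin: centre of its underside (z = 0 on the bench); z up. The floor is 6 mm above the underside at the centre, rises about 5 degrees out to 22 mm from the centre, then about 11 degrees to the rim (inside radius 57 mm).
- pan_grip (a point): Middle of the pan's handle grip: 118 mm from the pan's centre (along the pan's -x) and 31 mm above the pan's underside. The grip is a brown wooden bar 14 mm wide, 22 mm high (20 to 42 mm above the underside) and 80 mm long, reaching from 82 to 162 mm from the pan's centre.
- pan_middle (a point): Centre of the pan's dished floor, 6 mm above its underside.
- ball_stand: Fixed aluminium strip, 222 x 56 x 10 mm, long along its own x, with three ring cups (22 mm across, tops 24 mm above the bench), each carrying one ball. Origin: centre of its underside; cups at x = -75, 0 and +75 mm. Which ball is in which cup varies.
- ball_middle_center (a point): Centre of the wanted ball: polished dark ceramic, 34 mm diameter, about 0.066 kg. In its cup the centre is 39 mm above the bench; at rest in the middle of the pan it is 23 mm above the pan's underside.
- ball_small_center (a point): Centre of the 28 mm ceramic ball on the ball stand (look-alike, to be left).
- ball_large_center (a point): Centre of the 40 mm ceramic ball on the ball stand (look-alike, to be left).
- ball_middle: The wanted 34 mm ball as a body (its origin is a point of its surface that turns with it: use ball_middle_center for its place).
- camera_stand: Fixed camera stand. Origin on the bench straight below the lens; its open front faces its own -x (robot). Base plate 14 mm thick, x -100 to 100, y -90 to 220 mm; column 28 mm thick at y = 175 mm, 464 mm tall; boom at 392 mm height to the camera (44 mm square, top 438 mm), 38 mm barrel, and lowest a ring light 66 mm across, 18 mm thick, underside 280 mm high.
- lens (a point): Centre of the lens front, at the underside of the ring light, 280 mm above the bench, looking straight down; z up.
- bearing: Bystander: ball bearing lying flat, 80 mm across, 18 mm high.
- caliper: Bystander: caliper lying flat, 225 mm long.
- test_block: Bystander: round steel hardness reference block, 60 mm across, 15 mm high.
- race: Bystander: bearing inner race, an upright ring 54 mm across, 26 mm high.
- gauge_case: Bystander: closed wooden gauge case, 85 x 135 x 40 mm.
- spray_bottle: Bystander: white spray bottle with trigger head, 72 mm across, 200 mm tall.
Mind the look-alikes: they are no part of the job. What is shaped like the ball_middle but green, orange or purple is not meant.

How it is judged:
By the outcome, as a careful person would: the job done as asked, in the order asked, and still so for the second after the job is handed in, while the arm keeps its last pose, push and grip.
It also fails if it takes over 72 s, if anything falls off the work surface, if the arm or the gripper's body presses on something with over 40 N, if the wrist force passes 120 N, or if a joint passes its speed limit or range.

## Robot

A 6-joint arm with a two-finger parallel gripper is mounted at the origin on the work surface. World frame = base frame: x ahead of the robot, y to its left, z up, the work surface at z = 0. Lengths are in m, angles in degrees, forces in N, time in s.
With the tool pointing down it reaches from about 0.275 to 0.775 m from the base axis. Payload 14.6 kg.
Tool frame: the origin (TCP) lies on the centre line of the jaws, within the pads' length; the fingertips stand 11 mm ahead of it and the grasp point (between the pads) lies 8 mm behind it (r.nose_length is the distance from the TCP to the fingertips, in m); z points along the fingers, y is the line along which they close (so a half turn about z gives the same grasp; the last joint's range is limited). The gripper opens to 85 mm and grips with 20 to 120 N. Pads are 22 mm wide; open, the fingers measure 114 mm over their backs; the gripper's body (76 mm by 85 mm) begins 54 mm behind the grasp point. The pads swing forward as they close: fully open they stand 13 mm farther back than shut.
Start: joints at [57.279, 15.075, -2.767, 72.158, 0, 81.102], TCP at [0.212, 0.48, 0.242] pointing down, gripper open.
Joint ranges: [-151.79, 151.79], [-50.71, 97.33], [-67.44, 78.34], [-121.81, 120.89], [-77.56, 73.72], [-180, 180]. Speed limits (degrees/s): [108.29, 108.29, 147.25, 159.86, 180, 180].

## Interface

Orientations are given as a 3x3 rotation matrix whose columns are the frame's x, y, z axes.
In Python, from workcell import r, vision, job gives the robot as it stands.
- The arm moves only by the tool arm_command, never from a script. Its argument "steps" is a list of rows, each an object of numbers: "claw": the finger opening in mm, from 0 to 85.4; "dx", "dy", "dz": the shift along the tool's x, y, z in mm; "wx", "wy", "wz": the turn, a rotation vector about the tool's x, y, z in rad. In form: [{"claw": .., "dx": .., "dy": .., "dz": .., "wx": .., "wy": .., "wz": ..}, ...]. A call has 1 to 10 rows; each row shifts and turns the commanded pose from where the row before left it, along the tool's axes as they then stand; what a row does not reach is not made up. A row lasts 1/10 s, in which the tool goes at most 50 mm and 8.59 degrees, less where a joint would pass 70% of its speed; a pose out of reach is approached as far as the arm can. A call with a gripper value outside its range is refused whole. The fingers move at their own pace and stop on an object; "force" is the grip in N (left out, the last holds). Time passes only in rows, so rows that do not move let the fingers close. It gives the time, the measured TCP pose, the force, the opening and the grip force at its end, in the units of the state.
- r.get_obs(): the state, without advancing time (a new reading comes with each control period).
- vision.camera(name): name is "scene" or "top" or "wrist"; returns a dict with "image" (420x560x3 uint8, blue, green, red), "fx", "fy", "cx", "cy" (pixels), "rvec" (rotation vector, rad) and "tvec" (3), from world to camera coordinates, as OpenCV has them. Camera axes: x right, y down, z forward; pixel columns grow to the right and rows downward; lengths in m; the calibration is good to about 2 mm. A picture is of the moment at which its call begins. There is no depth.
- job.sign_off(): hands the job in; it is judged then, once.
The state is a dict: "time_s": time; "joints": joint angles; "joint_velocities": joint speeds; "joint_torque": joint torques, N m; "ee_pos": TCP position; "tcp_rot": TCP orientation; "contact_force": force on the tool from outside, world axes, zero at the start; "moment": the same for the moment, N m; "width": finger opening in m; "finger_force": force on a finger pad.
Only numpy, scipy, OpenCV 4.12 (cv2) and the standard library are available. Lean on these libraries where they do the work, as an engineer would, in place of code of your own. Each camera call takes 0.05 s, during which the arm holds its last target. There are 200 camera calls.

## Working session

There is one attempt and no reset: what is moved stays moved. The work goes in short steps, Python scripts to look and compute and a tool call to move; the robot and the scene stay as the last step left them, time stands still between calls to the robot, and variables do not carry over. Pictures are saved under pics/ and viewed, at most 10 in all, crops included, and the job is handed in when it is done.

Besides the shell and the picture viewer there is one more tool, called after ">>>" as name(argument=value, ...) on one line, values as JSON. arm_command: Moves the arm, as the interface text tells. Its arguments: {"type":"object","properties":{"steps":{"type":"array","items":{"type":"object","properties":{"claw":{"type":"number"},"dx":{"type":"number"},"dy":{"type":"number"},"dz":{"type":"number"},"wx":{"type":"number"},"wy":{"type":"number"},"wz":{"type":"number"}}}},"force":{"type":"number"}},"required":["steps"]}

```bash
ls; mkdir -p pics
cat > h.py <<'E'
import numpy as np, cv2
from workcell import r, vision, job
def cam(n):
    c=vision.camera(n); R=cv2.Rodrigues(np.array(c["rvec"],float))[0]; c["R"]=R; c["t"]=np.array(c["tvec"],float).ravel(); c["C"]=-R.T@c["t"]; return c
def ray(c,u,v):
    d=c["R"].T@np.array([(u-c["cx"])/c["fx"],(v-c["cy"])/c["fy"],1.]); return c["C"],d
def plane(c,u,v,z):
    C,d=ray(c,u,v); return C+d*(z-C[2])/d[2]
def proj(c,p):
    q=c["R"]@np.array(p)+c["t"]; return c["fx"]*q[0]/q[2]+c["cx"],c["fy"]*q[1]/q[2]+c["cy"]
E
python3 - <<'E'
from h import *
for n in("top","scene"):
    c=cam(n); cv2.imwrite(f"pics/{n}0.png",c["image"]); print(n,c["C"],c["R"].round(2).tolist(),c["fx"])
o=r.get_obs(); print(o["time_s"],np.round(o["tcp_rot"],3).tolist(),o["ee_pos"])
E
```

```text
pics
top [0.38481826 0.01958803 1.4507968 ] [[0.0, -1.0, 0.0], [-0.99, -0.0, -0.15], [0.15, -0.0, -0.99]] 438.09834522435415
scene [ 1.18380861 -0.77779408  1.16176541] [[0.78, 0.63, 0.02], [0.45, -0.53, -0.72], [-0.44, 0.57, -0.7]] 526.8932170016908
0.1 [[-0.915, 0.404, -0.001], [0.404, 0.915, -0.001], [0.0, -0.001, -1.0]] [0.21192954 0.48006731 0.24186964]
```

View pics/top0.png

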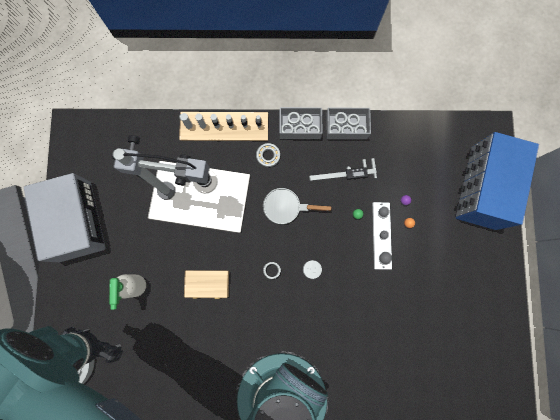

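View pics/scene0.png

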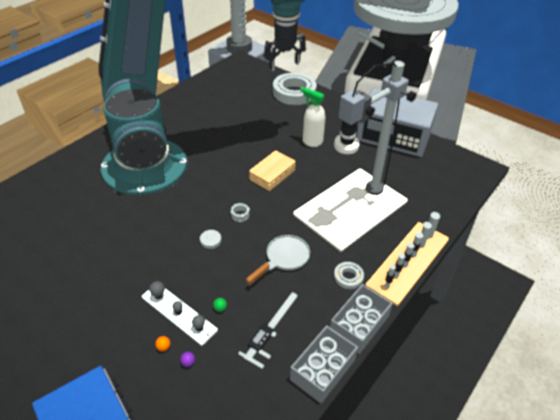

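The top view shows the stand strip at (383,235) with balls at rows 212, 235 and 258. The pan is at (281,207) with its handle pointing right (−y), and the camera stand's plate is at (200,198). In the scene view the ball nearest the robot looks largest, the centre one smallest, and the far one (199,322) medium. Next I'll measure them.

Run:
```python
from h import *
c=cam("top"); s=cam("scene"); im=c["image"]; hsv=cv2.cvtColor(im,cv2.COLOR_BGR2HSV)
g=cv2.cvtColor(im,cv2.COLOR_BGR2GRAY)
def big(mask,box):
    m=np.zeros_like(mask); x0,y0,x1,y1=box; m[y0:y1,x0:x1]=mask[y0:y1,x0:x1]
    k=cv2.findContours(m,cv2.RETR_EXTERNAL,cv2.CHAIN_APPROX_NONE)[0]; return max(k,key=cv2.contourArea)
W=lambda k,z:np.array([plane(c,*p,z)[:2] for p in k.reshape(-1,2)],np.float32)
# stand strip
k=big((g>110).astype(np.uint8),(365,195,398,278)); print("strip",cv2.minAreaRect(W(k,.010)))
k=big((g>140).astype(np.uint8),(140,155,255,238)); P=cv2.approxPolyDP(cv2.convexHull(k),6,True); print("plate",P.reshape(-1,2).tolist(),W(P,.014).round(3).tolist()); print(cv2.minAreaRect(W(k,.014)))
k=big((g>90).astype(np.uint8),(258,183,303,230)); print("pan",cv2.minEnclosingCircle(W(k,.02)),cv2.fitEllipse(W(k,.02)))
br=((hsv[...,1]>90)&(hsv[...,2]>60)).astype(np.uint8)
k=big(br,(300,195,340,220)); print("handle",cv2.minAreaRect(W(k,.042)))
for n,b in (("far",(374,203,394,222)),("mid",(374,226,394,245)),("near",(374,249,396,268))):
    k=big((g<95).astype(np.uint8),b); (u,v),rr=cv2.minEnclosingCircle(k); print(n,(u,v),rr,cv2.contourArea(k),plane(c,u,v,.039))
a=cv2.resize(im[195:280,365:425],None,fx=6,fy=6,interpolation=cv2.INTER_CUBIC)
b=cv2.resize(s["image"][270:350,130:230],None,fx=4,fy=4,interpolation=cv2.INTER_CUBIC)
h=np.zeros((520,780,3),np.uint8); h[:510,:360]=a; h[:320,370:770]=b; cv2.imwrite("pics/z.png",h)
```

```text
strip ((0.5159286260604858, -0.3289368152618408), (0.059290722012519836, 0.22175459563732147), 89.91146087646484)
plate [[249, 174], [239, 232], [148, 217], [157, 170]] [[0.718999981880188, 0.11100000143051147], [0.5239999890327454, 0.14100000262260437], [0.5720000267028809, 0.4429999887943268], [0.7319999933242798, 0.41999998688697815]]
((0.6441896557807922, 0.277007132768631), (0.3104766309261322, 0.1993800401687622), 81.4855728149414)
pan ((0.6106990575790405, -0.0010615154169499874), 0.06637043505907059) ((0.6120501756668091, 0.00172120938077569), (0.11810895800590515, 0.12640145421028137), 176.4434814453125)
handle ((0.6019931435585022, -0.11839577555656433), (0.07543067634105682, 0.01573353447020054), 86.1168441772461)
far (391.5, 212.0) 9.12424373626709 44.5 [ 0.58891465 -0.35641387  0.039     ]
mid (392.0, 235.0) 9.055485725402832 34.5 [ 0.51380117 -0.35539302  0.039     ]
near (393.5, 258.0) 9.12424373626709 58.0 [ 0.43987594 -0.3575983   0.039     ]
```

View pics/z.png

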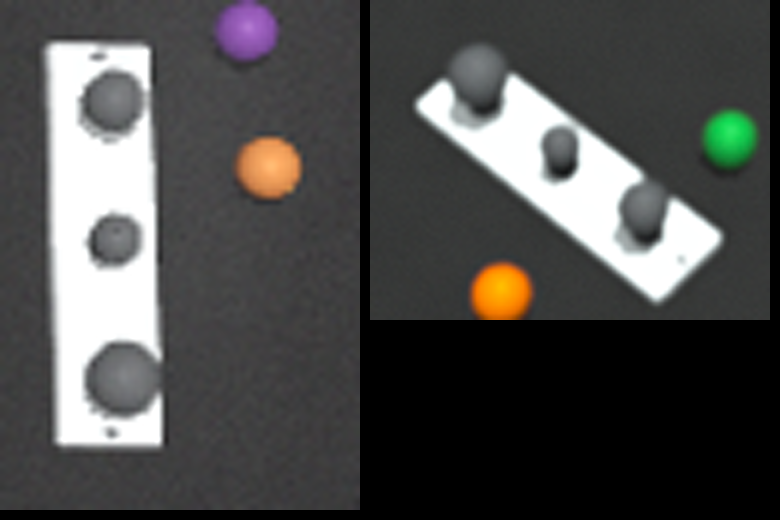

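Scaled from the top view, the far ball (384,212) is about 10 px across, against 8.7 for the centre and 12.5 for the near one. So the far ball is the 34 mm one. I'll plan the approach to it.

```bash
cat >> h.py <<'E'
def need(p,yaw,n=10):
    """tool-frame shift (mm) and wz to reach p, tool x at world yaw (deg)"""
    o=r.get_obs(); R=np.array(o["tcp_rot"]); y=np.radians(yaw)
    T=np.array([[np.cos(y),np.sin(y),0],[np.sin(y),-np.cos(y),0],[0,0,-1]]); d=R.T@(np.array(p)-o["ee_pos"])*1000
    w=cv2.Rodrigues(R.T@T)[0].ravel()
    print("t",o["time_s"],"shift",d.round(1),"rot",w.round(3),"deg",np.degrees(w).round(1)); print("ee",np.round(o["ee_pos"],4),"w",round(o["width"],4),"F",np.round(o["contact_force"],1),"j",np.round(o["joints"],1))
    return d,w
E
python3 - <<'E'
from h import *
c=cam("top"); print(plane(c,384,211.8,.039),plane(c,384.3,235,.039), proj(c,[.591,-.329,.039])); print(r.nose_length)
need([.589,-.329,.2],180)
E
```

```text
[ 0.5894648  -0.33197793  0.039     ] [ 0.51369532 -0.33048151  0.039     ] (np.float64(383.0714933041424), np.float64(211.32969823759478))
0.011
t 0.25 shift [-671.7 -587.9   42.3] rot [-0.    -0.    -0.416] deg [ -0.   -0.  -23.8]
ee [0.212  0.4802 0.2421] w 0.0853 F [-0.4 -0.8 -0.2] j [57.3 15.1 -2.8 72.2 -0.  81.1]
```

>>> arm_command(steps=[{"dx": -30, "dy": -26}, {"dx": -30, "dy": -26}, {"dx": -30, "dy": -26}, {"dx": -30, "dy": -26}, {"dx": -30, "dy": -26}, {"dx": -30, "dy": -26}, {"dx": -30, "dy": -26}, {"dx": -30, "dy": -26}, {"dx": -30, "dy": -26}, {"dx": -30, "dy": -26}])

```text
$.steps[0]: bad value
```

>>> arm_command(steps=[{"dx": -30, "dy": -26}, {"dx": -30, "dy": -26}, {"dx": -30, "dy": -26}, {"dx": -30, "dy": -26}, {"dx": -30, "dy": -26}, {"dx": -30, "dy": -26}, {"dx": -30, "dy": -26}, {"dx": -30, "dy": -26}, {"dx": -30, "dy": -26}, {"dx": -30, "dy": -26}])

```text
$.steps[0]: bad value
```

>>> arm_command(steps=[{"dx": -30, "dy": -26, "dz": 20}, {"dx": -30, "dy": -26, "dz": 20}, {"wz": -0.104, "claw": 60}, {"wz": -0.104}, {"wz": -0.104}, {"wz": -0.104}, {}, {}])

```text
$.steps[0]: bad value
```

Run:
```python
from h import *
need([.589,-.330,.1],180)
c=cam("wrist"); cv2.imwrite("pics/w1.png",c["image"]); print(c["C"],c["R"].round(2).tolist(),proj(c,[.589,-.33,.039]))
```

```text
t 0.25 shift [-672.1 -588.8  142.3] rot [-0.    -0.    -0.416] deg [ -0.   -0.  -23.8]
ee [0.212  0.4802 0.2421] w 0.0853 F [-0.4 -0.8 -0.2] j [57.3 15.1 -2.8 72.2 -0.  81.1]
[0.15224339 0.50660611 0.37350628] [[0.4, 0.91, 0.0], [0.88, -0.39, 0.26], [0.24, -0.1, -0.97]] (np.float64(-54.221683948495524), np.float64(564.4363579539769))
```

View pics/w1.png

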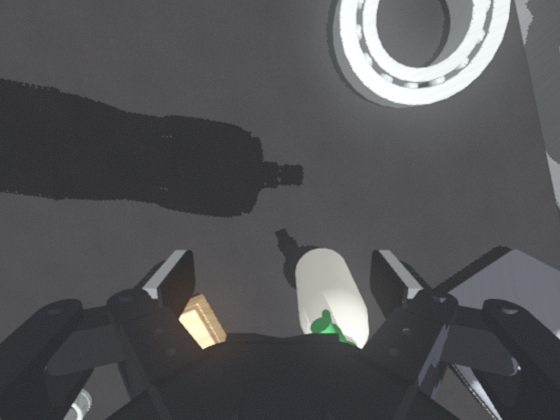

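The moves were refused and nothing moved: rows apparently need every field. The wrist view, still at the start, shows the spray bottle at (330,300) between the fingers, clear of the path. I'll retry with full rows.

>>> arm_command(steps=[{"claw": 85, "dx": -30, "dy": -26, "dz": 0, "wx": 0, "wy": 0, "wz": 0}, {"claw": 85, "dx": -30, "dy": -26, "dz": 0, "wx": 0, "wy": 0, "wz": 0}, {"claw": 85, "dx": -30, "dy": -26, "dz": 0, "wx": 0, "wy": 0, "wz": 0}, {"claw": 85, "dx": -30, "dy": -26, "dz": 0, "wx": 0, "wy": 0, "wz": 0}, {"claw": 85, "dx": -30, "dy": -26, "dz": 0, "wx": 0, "wy": 0, "wz": 0}, {"claw": 85, "dx": -30, "dy": -26, "dz": 0, "wx": 0, "wy": 0, "wz": 0}, {"claw": 85, "dx": -30, "dy": -26, "dz": 0, "wx": 0, "wy": 0, "wz": 0}, {"claw": 85, "dx": -30, "dy": -26, "dz": 0, "wx": 0, "wy": 0, "wz": 0}, {"claw": 85, "dx": -30, "dy": -26, "dz": 0, "wx": 0, "wy": 0, "wz": 0}, {"claw": 85, "dx": -30, "dy": -26, "dz": 0, "wx": 0, "wy": 0, "wz": 0}])

```text
time_s: 1.3
ee_pos: [0.3819, 0.1197, 0.2424]
tcp_rot: [[-0.915, 0.404, 0.0], [0.404, 0.915, 0.0], [-0.0, 0.0, -1.0]]
contact_force: [0.9, 0.9, -0.7]
width: 0.0845
finger_force: 0.0
```

>>> arm_command(steps=[{"claw": 60, "dx": -31, "dy": -27, "dz": 0, "wx": 0, "wy": 0, "wz": 0}, {"claw": 60, "dx": -31, "dy": -27, "dz": 0, "wx": 0, "wy": 0, "wz": 0}, {"claw": 60, "dx": -31, "dy": -27, "dz": 0, "wx": 0, "wy": 0, "wz": 0}, {"claw": 60, "dx": -31, "dy": -27, "dz": 0, "wx": 0, "wy": 0, "wz": 0}, {"claw": 60, "dx": -31, "dy": -27, "dz": 0, "wx": 0, "wy": 0, "wz": 0}, {"claw": 60, "dx": -31, "dy": -27, "dz": 0, "wx": 0, "wy": 0, "wz": 0}, {"claw": 60, "dx": -31, "dy": -27, "dz": 0, "wx": 0, "wy": 0, "wz": 0}, {"claw": 60, "dx": -31, "dy": -27, "dz": 0, "wx": 0, "wy": 0, "wz": 0}, {"claw": 60, "dx": -31, "dy": -27, "dz": 0, "wx": 0, "wy": 0, "wz": 0}, {"claw": 60, "dx": -31, "dy": -27, "dz": 0, "wx": 0, "wy": 0, "wz": 0}])

```text
time_s: 2.3
ee_pos: [0.5564, -0.2526, 0.2422]
tcp_rot: [[-0.915, 0.404, -0.0], [0.404, 0.915, 0.0], [0.0, 0.0, -1.0]]
contact_force: [0.8, 0.9, -0.1]
width: 0.0601
finger_force: 0.0
```

>>> arm_command(steps=[{"claw": 60, "dx": -31, "dy": -27, "dz": 20, "wx": 0, "wy": 0, "wz": 0}, {"claw": 60, "dx": -31, "dy": -27, "dz": 20, "wx": 0, "wy": 0, "wz": 0}, {"claw": 60, "dx": 0, "dy": 0, "dz": 30, "wx": 0, "wy": 0, "wz": -0.104}, {"claw": 60, "dx": 0, "dy": 0, "dz": 30, "wx": 0, "wy": 0, "wz": -0.104}, {"claw": 60, "dx": 0, "dy": 0, "dz": 0, "wx": 0, "wy": 0, "wz": -0.104}, {"claw": 60, "dx": 0, "dy": 0, "dz": 0, "wx": 0, "wy": 0, "wz": -0.104}, {"claw": 60, "dx": 0, "dy": 0, "dz": 0, "wx": 0, "wy": 0, "wz": 0}, {"claw": 60, "dx": 0, "dy": 0, "dz": 0, "wx": 0, "wy": 0, "wz": 0}])

```text
time_s: 3.1
ee_pos: [0.5909, -0.3254, 0.1423]
tcp_rot: [[-1.0, 0.003, 0.0], [0.003, 1.0, -0.0], [-0.0, -0.0, -1.0]]
contact_force: [-0.0, -0.2, -0.9]
width: 0.0605
finger_force: 0.0
```

Run:
```python
from h import *
need([.589,-.330,.1],180)
c=cam("wrist"); cv2.imwrite("pics/w2.png",c["image"]); print(c["C"],proj(c,[.589,-.33,.039]),proj(c,[.514,-.33,.039]))
```

```text
t 3.1 shift [ 1.9 -4.6 42.3] rot [-0.     0.    -0.003] deg [-0.   0.  -0.2]
ee [ 0.5909 -0.3254  0.1423] w 0.0605 F [-0.  -0.2 -0.9] j [-35.8  32.1   9.4  67.3  -0.  -35.6]
[ 0.52559928 -0.32521923  0.27374269] (np.float64(276.2292587571157), np.float64(207.25499527279857)) (np.float64(275.4042776469617), np.float64(112.49862292346567))
```

View pics/w2.png

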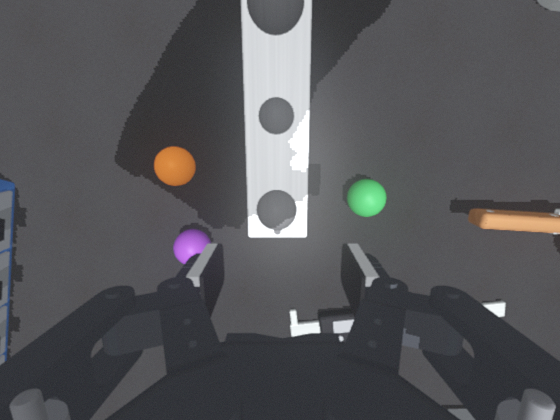

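The wrist view shows the wanted ball at (277,209), the small one at (276,116), and the green ball at (367,198), clear of the fingers. I'm about 5 mm off in y, so I'll correct that, then descend and grip.

Run:
```python
from h import *
c=cam("wrist"); g=cv2.cvtColor(c["image"],cv2.COLOR_BGR2GRAY)
m=((g<105)).astype(np.uint8); b=np.zeros_like(m); b[185:236,250:304]=m[185:236,250:304]
b=cv2.morphologyEx(b,cv2.MORPH_OPEN,np.ones((7,7),np.uint8))
k=max(cv2.findContours(b,0,1)[0],key=cv2.contourArea); (u,v),R=cv2.minEnclosingCircle(k); print(u,v,R,cv2.boundingRect(k),plane(c,u,v,.039),plane(c,277,209,.039))
need(plane(c,277,209,.039),180)
```

```text
Traceback (most recent call last):
ValueError: max() iterable argument is empty
```

>>> arm_command(steps=[{"claw": 54, "dx": 0.5, "dy": -4, "dz": 20, "wx": 0, "wy": 0, "wz": 0}, {"claw": 54, "dx": 0, "dy": 0, "dz": 20, "wx": 0, "wy": 0, "wz": 0}, {"claw": 54, "dx": 0, "dy": 0, "dz": 20, "wx": 0, "wy": 0, "wz": 0}, {"claw": 54, "dx": 0, "dy": 0, "dz": 20, "wx": 0, "wy": 0, "wz": 0}, {"claw": 54, "dx": 0, "dy": 0, "dz": 15, "wx": 0, "wy": 0, "wz": 0}, {"claw": 54, "dx": 0, "dy": 0, "dz": 8, "wx": 0, "wy": 0, "wz": 0}, {"claw": 54, "dx": 0, "dy": 0, "dz": 0, "wx": 0, "wy": 0, "wz": 0}, {"claw": 54, "dx": 0, "dy": 0, "dz": 0, "wx": 0, "wy": 0, "wz": 0}])

```text
time_s: 4.0
ee_pos: [0.5907, -0.3296, 0.04]
tcp_rot: [[-1.0, 0.0, 0.001], [0.0, 1.0, -0.0], [-0.001, -0.0, -1.0]]
contact_force: [0.1, 0.2, -0.4]
width: 0.0542
finger_force: 0.0
```

Run:
```python
from h import *
need([.5904,-.3294,.039],180)
c=cam("wrist"); im=c["image"]; print(proj(c,[.5904,-.3294,.039]));cv2.imwrite("pics/w3.png",im[120:420])
```

```text
t 4.0 shift [0.3 0.2 1. ] rot [-0.     0.001 -0.   ] deg [-0.  0. -0.]
ee [ 0.5907 -0.3296  0.04  ] w 0.0542 F [ 0.1  0.2 -0.4] j [-36.1  36.    0.1  54.   -0.  -36. ]
(np.float64(282.1676760190648), np.float64(264.51032390259877))
```

View pics/w3.png

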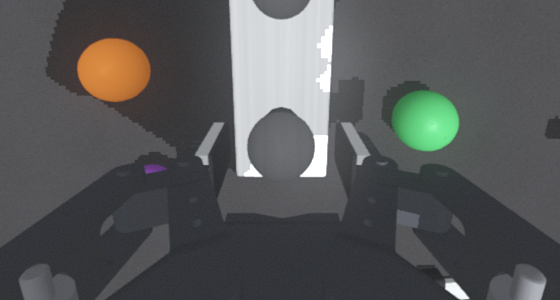

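The ball is at (281,265) in the full frame, centred between the pads. I'll close gently and lift.

>>> arm_command(force=30, steps=[{"claw": 40, "dx": 0, "dy": 0, "dz": 0.5, "wx": 0, "wy": 0, "wz": 0}, {"claw": 28, "dx": 0, "dy": 0, "dz": 0, "wx": 0, "wy": 0, "wz": 0}, {"claw": 28, "dx": 0, "dy": 0, "dz": 0, "wx": 0, "wy": 0, "wz": 0}, {"claw": 28, "dx": 0, "dy": 0, "dz": 0, "wx": 0, "wy": 0, "wz": 0}, {"claw": 28, "dx": 0, "dy": 0, "dz": 0, "wx": 0, "wy": 0, "wz": 0}, {"claw": 28, "dx": 0, "dy": 0, "dz": 0, "wx": 0, "wy": 0, "wz": 0}])

```text
time_s: 4.65
ee_pos: [0.5908, -0.3297, 0.0395]
tcp_rot: [[-1.0, -0.0, 0.001], [-0.0, 1.0, -0.001], [-0.001, -0.001, -1.0]]
contact_force: [-1.5, 0.6, 6.0]
width: 0.0324
finger_force: 29.4
```

>>> arm_command(steps=[{"claw": 28, "dx": 0, "dy": 0, "dz": -10, "wx": 0, "wy": 0, "wz": 0}, {"claw": 28, "dx": 0, "dy": 0, "dz": -20, "wx": 0, "wy": 0, "wz": 0}, {"claw": 28, "dx": 0, "dy": 0, "dz": -20, "wx": 0, "wy": 0, "wz": 0}, {"claw": 28, "dx": 0, "dy": 0, "dz": -20, "wx": 0, "wy": 0, "wz": 0}, {"claw": 28, "dx": 0, "dy": 0, "dz": -20, "wx": 0, "wy": 0, "wz": 0}, {"claw": 28, "dx": 0, "dy": 0, "dz": 0, "wx": 0, "wy": 0, "wz": 0}])

```text
time_s: 5.25
ee_pos: [0.5914, -0.33, 0.1319]
tcp_rot: [[-1.0, -0.0, 0.003], [-0.0, 1.0, -0.002], [-0.003, -0.002, -1.0]]
contact_force: [0.6, 0.3, -0.8]
width: 0.0322
finger_force: 29.9
```

Run:
```python
from h import *
need([.611,0,.13],180)
```

```text
t 5.25 shift [-19.7 330.    1.2] rot [-0.002  0.003  0.   ] deg [-0.1  0.2  0. ]
ee [ 0.5914 -0.33    0.1319] w 0.0322 F [ 0.6  0.3 -0.8] j [-36.1  32.5   8.4  65.7   0.  -36.1]
```

Held, at a width of 32.2 mm. Next I'll carry it above the pan.

>>> arm_command(steps=[{"claw": 28, "dx": -1, "dy": 20, "dz": 0, "wx": 0, "wy": 0, "wz": 0}, {"claw": 28, "dx": -2, "dy": 35, "dz": 0, "wx": 0, "wy": 0, "wz": 0}, {"claw": 28, "dx": -2, "dy": 40, "dz": 0, "wx": 0, "wy": 0, "wz": 0}, {"claw": 28, "dx": -3, "dy": 40, "dz": 0, "wx": 0, "wy": 0, "wz": 0}, {"claw": 28, "dx": -3, "dy": 40, "dz": 0, "wx": 0, "wy": 0, "wz": 0}, {"claw": 28, "dx": -3, "dy": 40, "dz": 0, "wx": 0, "wy": 0, "wz": 0}, {"claw": 28, "dx": -2, "dy": 40, "dz": 0, "wx": 0, "wy": 0, "wz": 0}, {"claw": 28, "dx": -2, "dy": 40, "dz": 0, "wx": 0, "wy": 0, "wz": 0}, {"claw": 28, "dx": -2, "dy": 35, "dz": 0, "wx": 0, "wy": 0, "wz": 0}, {"claw": 28, "dx": 0, "dy": 0, "dz": 0, "wx": 0, "wy": 0, "wz": 0}])

```text
time_s: 6.25
ee_pos: [0.6092, 0.0052, 0.128]
tcp_rot: [[-1.0, -0.004, -0.002], [-0.004, 1.0, 0.001], [0.002, 0.001, -1.0]]
contact_force: [-0.6, -0.5, -0.0]
width: 0.0319
finger_force: 30.0
```

Run:
```python
from h import *
need([.611,0,.13],180)
c=cam("wrist"); im=c["image"].copy(); cv2.imwrite("pics/raw.png",im)
p=r.get_obs()["ee_pos"]; print("tcp px",proj(c,p),"pan px",proj(c,[.611,0,.02]))
for a in np.radians(range(0,360,10)):
    u,v=proj(c,[.611+.06*np.cos(a),.06*np.sin(a),.02]); cv2.circle(im,(int(u),int(v)),1,(0,0,255),-1)
cv2.imwrite("pics/w4.png",im)
```

```text
t 6.25 shift [-1.8 -5.2 -2. ] rot [ 0.001 -0.002  0.004] deg [ 0.1 -0.1  0.3]
ee [0.6092 0.0052 0.128 ] w 0.0319 F [-0.6 -0.5 -0. ] j [-7.2 26.4 -3.3 60.4  0.1 -7.4]
tcp px (np.float64(277.8007464832662), np.float64(266.29916564218706)) pan px (np.float64(275.4335841220204), np.float64(210.23515191987218))
```

View pics/w4.png

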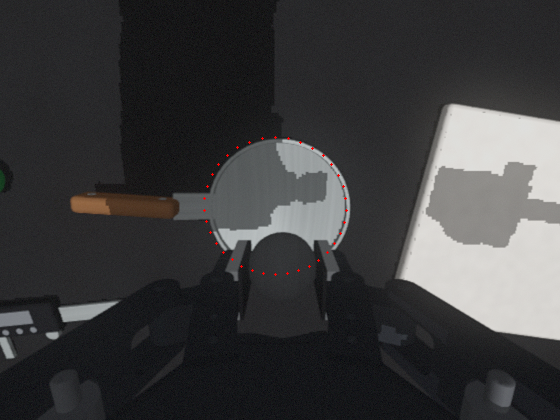

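The pan's rim spans u 209–351, centred near (280,211). That is about 3 mm to +y of my estimate, and the held ball is at (283,266). The arm was still settling, so I'll re-read at rest with a rim fit.

>>> arm_command(steps=[{"claw": 28, "dx": -2, "dy": 2, "dz": 0, "wx": 0, "wy": 0, "wz": 0}, {"claw": 28, "dx": 0, "dy": 0, "dz": 0, "wx": 0, "wy": 0, "wz": 0}, {"claw": 28, "dx": 0, "dy": 0, "dz": 0, "wx": 0, "wy": 0, "wz": 0}])

```text
time_s: 6.6
ee_pos: [0.6123, 0.0019, 0.1286]
tcp_rot: [[-1.0, 0.001, -0.0], [0.001, 1.0, -0.0], [0.0, -0.0, -1.0]]
contact_force: [-0.8, -0.1, -0.8]
width: 0.0317
finger_force: 30.0
```

```bash
cat >> h.py <<'E'
def rim(c,box,z=.02,th=100):
    hsv=cv2.cvtColor(c["image"],cv2.COLOR_BGR2HSV); m=((hsv[...,2]>th)&(hsv[...,1]<60)).astype(np.uint8)
    x0,y0,x1,y1=box; b=np.zeros_like(m); b[y0:y1,x0:x1]=m[y0:y1,x0:x1]
    k=max(cv2.findContours(b,0,1)[0],key=cv2.contourArea)
    P=np.array([plane(c,*p,z)[:2] for p in k.reshape(-1,2)]); return k,P
def circ(P,r0):
    from scipy.optimize import least_squares
    return least_squares(lambda q:np.hypot(*(P-q).T)-r0,P.mean(0),loss="soft_l1",f_scale=.001)
E
python3 - <<'E'
from h import *
c=cam("wrist"); g=cv2.cvtColor(c["image"],cv2.COLOR_BGR2GRAY)
print("tcp px",proj(c,r.get_obs()["ee_pos"]),g[170,195:225],g[170,335:360])
k,P=rim(c,(190,120,370,235),th=70)
kk=k.reshape(-1,2); s=(kk[:,1]<225)&~((kk[:,0]<225)&(kk[:,1]>180)); f=circ(P[s],.06); print(f.x,np.abs(f.fun).mean(),s.sum())
need([*f.x,.13],180)
print(g[266,225:250],g[266,310:345])
E
```

```text
tcp px (np.float64(281.78978893555035), np.float64(266.0292167241419)) [25 24 24 22 25 28 24 25 23 28 22 30 25 27 25 26 26 26 31 28 28 29 26 28
 27 37 71 92 93 81] [160 161 164 165 151 119 138 178 184 172 126  58  44  47  51  52  48  48
  49  48  47  51  45  50  46]
[0.61185813 0.00326642] 0.00021952502616590477 196
t 6.65 shift [ 0.4  1.4 -1.4] rot [ 0.    -0.    -0.001] deg [ 0. -0. -0.]
ee [0.6123 0.0019 0.1286] w 0.032 F [-1.2 -0.3 -1.1] j [-7.4 26.6 -2.8 60.6 -0.  -7.4]
[30 44 67 77 82 77 78 77 78 78 81 78 78 71 50 29 28 30 29 23 23 26 29 31
 39] [47 47 46 47 48 39 34 30 29 28 30 27 30 31 30 53 76 79 80 79 78 81 81 78
 77 78 79 74 47 34 30 29 28 31 30]
```

>>> arm_command(steps=[{"claw": 28, "dx": 0.4, "dy": 1.4, "dz": 20, "wx": 0, "wy": 0, "wz": 0}, {"claw": 28, "dx": 0, "dy": 0, "dz": 25, "wx": 0, "wy": 0, "wz": 0}, {"claw": 28, "dx": 0, "dy": 0, "dz": 25, "wx": 0, "wy": 0, "wz": 0}, {"claw": 28, "dx": 0, "dy": 0, "dz": 18, "wx": 0, "wy": 0, "wz": 0}, {"claw": 28, "dx": 0, "dy": 0, "dz": 8, "wx": 0, "wy": 0, "wz": 0}, {"claw": 28, "dx": 0, "dy": 0, "dz": 4, "wx": 0, "wy": 0, "wz": 0}, {"claw": 28, "dx": 0, "dy": 0, "dz": 0, "wx": 0, "wy": 0, "wz": 0}, {"claw": 28, "dx": 0, "dy": 0, "dz": 0, "wx": 0, "wy": 0, "wz": 0}, {"claw": 28, "dx": 0, "dy": 0, "dz": 0, "wx": 0, "wy": 0, "wz": 0}])

```text
time_s: 7.55
ee_pos: [0.6124, 0.0039, 0.0296]
tcp_rot: [[-1.0, -0.0, 0.001], [-0.0, 1.0, -0.0], [-0.001, -0.0, -1.0]]
contact_force: [0.1, -0.6, -0.9]
width: 0.0323
finger_force: 30.0
```

>>> arm_command(steps=[{"claw": 28, "dx": 0, "dy": 0, "dz": 1.5, "wx": 0, "wy": 0, "wz": 0}, {"claw": 28, "dx": 0, "dy": 0, "dz": 0, "wx": 0, "wy": 0, "wz": 0}, {"claw": 28, "dx": 0, "dy": 0, "dz": 0, "wx": 0, "wy": 0, "wz": 0}])

```text
time_s: 7.85
ee_pos: [0.612, 0.004, 0.0273]
tcp_rot: [[-1.0, -0.0, 0.0], [-0.0, 1.0, -0.0], [-0.0, -0.0, -1.0]]
contact_force: [1.0, -0.6, -1.0]
width: 0.032
finger_force: 30.0
```

Now for the last few millimetres, watching the force.

>>> arm_command(steps=[{"claw": 28, "dx": 0, "dy": -0.5, "dz": 1.5, "wx": 0, "wy": 0, "wz": 0}, {"claw": 28, "dx": 0, "dy": 0, "dz": 0, "wx": 0, "wy": 0, "wz": 0}, {"claw": 28, "dx": 0, "dy": 0, "dz": 0, "wx": 0, "wy": 0, "wz": 0}])

```text
time_s: 8.15
ee_pos: [0.6119, 0.0035, 0.0257]
tcp_rot: [[-1.0, -0.0, -0.0], [-0.0, 1.0, 0.0], [0.0, 0.0, -1.0]]
contact_force: [0.2, 0.2, -0.7]
width: 0.0321
finger_force: 30.0
```

>>> arm_command(steps=[{"claw": 28, "dx": 0, "dy": 0, "dz": 1, "wx": 0, "wy": 0, "wz": 0}, {"claw": 28, "dx": 0, "dy": 0, "dz": 0, "wx": 0, "wy": 0, "wz": 0}, {"claw": 28, "dx": 0, "dy": 0, "dz": 0, "wx": 0, "wy": 0, "wz": 0}])

```text
time_s: 8.45
ee_pos: [0.6119, 0.0035, 0.0247]
tcp_rot: [[-1.0, -0.0, -0.0], [-0.0, 1.0, 0.0], [0.0, 0.0, -1.0]]
contact_force: [0.2, -0.3, -0.8]
width: 0.0323
finger_force: 30.0
```

>>> arm_command(steps=[{"claw": 28, "dx": 0, "dy": 0, "dz": 0.7, "wx": 0, "wy": 0, "wz": 0}, {"claw": 28, "dx": 0, "dy": 0, "dz": 0, "wx": 0, "wy": 0, "wz": 0}, {"claw": 28, "dx": 0, "dy": 0, "dz": 0, "wx": 0, "wy": 0, "wz": 0}])

```text
time_s: 8.75
ee_pos: [0.612, 0.0035, 0.0241]
tcp_rot: [[-1.0, -0.0, 0.0], [-0.0, 1.0, -0.0], [-0.0, -0.0, -1.0]]
contact_force: [0.4, -0.2, -0.0]
width: 0.032
finger_force: 30.0
```

>>> arm_command(steps=[{"claw": 28, "dx": 0, "dy": 0, "dz": 0.5, "wx": 0, "wy": 0, "wz": 0}, {"claw": 28, "dx": 0, "dy": 0, "dz": 0, "wx": 0, "wy": 0, "wz": 0}, {"claw": 28, "dx": 0, "dy": 0, "dz": 0, "wx": 0, "wy": 0, "wz": 0}])

```text
time_s: 9.05
ee_pos: [0.6122, 0.0035, 0.024]
tcp_rot: [[-1.0, -0.0, 0.001], [-0.0, 1.0, -0.0], [-0.001, -0.0, -1.0]]
contact_force: [-0.3, 0.3, 5.5]
width: 0.0321
finger_force: 30.5
```

The ball is touching the floor (5.5 N). I'll ease off slightly, open slowly, then rise.

>>> arm_command(force=20, steps=[{"claw": 32, "dx": 0, "dy": 0, "dz": -0.3, "wx": 0, "wy": 0, "wz": 0}, {"claw": 34, "dx": 0, "dy": 0, "dz": 0, "wx": 0, "wy": 0, "wz": 0}, {"claw": 35, "dx": 0, "dy": 0, "dz": 0, "wx": 0, "wy": 0, "wz": 0}, {"claw": 37, "dx": 0, "dy": 0, "dz": 0, "wx": 0, "wy": 0, "wz": 0}, {"claw": 40, "dx": 0, "dy": 0, "dz": 0, "wx": 0, "wy": 0, "wz": 0}, {"claw": 44, "dx": 0, "dy": 0, "dz": 0, "wx": 0, "wy": 0, "wz": 0}, {"claw": 48, "dx": 0, "dy": 0, "dz": 0, "wx": 0, "wy": 0, "wz": 0}, {"claw": 48, "dx": 0, "dy": 0, "dz": 0, "wx": 0, "wy": 0, "wz": 0}, {"claw": 48, "dx": 0, "dy": 0, "dz": -3, "wx": 0, "wy": 0, "wz": 0}, {"claw": 48, "dx": 0, "dy": 0, "dz": -10, "wx": 0, "wy": 0, "wz": 0}])

```text
time_s: 10.05
ee_pos: [0.6114, 0.0035, 0.0367]
tcp_rot: [[-1.0, -0.0, -0.001], [-0.0, 1.0, 0.0], [0.001, 0.0, -1.0]]
contact_force: [-0.2, 0.6, 0.7]
width: 0.0478
finger_force: 0.0
```

>>> arm_command(steps=[{"claw": 48, "dx": 0, "dy": 0, "dz": -20, "wx": 0, "wy": 0, "wz": 0}, {"claw": 48, "dx": 0, "dy": 0, "dz": -30, "wx": 0, "wy": 0, "wz": 0}, {"claw": 48, "dx": 0, "dy": 0, "dz": -30, "wx": 0, "wy": 0, "wz": 0}, {"claw": 48, "dx": 0, "dy": 0, "dz": -30, "wx": 0, "wy": 0, "wz": 0}, {"claw": 48, "dx": 0, "dy": 0, "dz": 0, "wx": 0, "wy": 0, "wz": 0}, {"claw": 48, "dx": 0, "dy": 0, "dz": 0, "wx": 0, "wy": 0, "wz": 0}])

```text
time_s: 10.65
ee_pos: [0.6122, 0.0035, 0.1479]
tcp_rot: [[-1.0, -0.0, 0.002], [-0.0, 1.0, -0.0], [-0.002, -0.0, -1.0]]
contact_force: [0.4, -0.9, -0.5]
width: 0.0481
finger_force: 0.0
```

Run:
```python
from h import *
c=cam("wrist"); im=c["image"]; cv2.imwrite("pics/w5.png",im)
need([.612,.0035,.147],180)
hsv=cv2.cvtColor(im,cv2.COLOR_BGR2HSV)
m=((hsv[...,1]>90)&(hsv[...,2]>50)&(hsv[...,0]<20)).astype(np.uint8); m[:150]=0;m[260:]=0; m[:,240:]=0
k=max(cv2.findContours(m,0,1)[0],key=cv2.contourArea); P=np.array([plane(c,*p,.042)[:2] for p in k.reshape(-1,2)],np.float32)
print("handle",cv2.boundingRect(k),cv2.minAreaRect(P))
k,P=rim(c,(190,120,370,285),th=70)
kk=k.reshape(-1,2); s=~((kk[:,0]<235)&(kk[:,1]>180)); f=circ(P[s],.06); print("rim",f.x,np.abs(f.fun).mean(),s.sum()); print("pan px",proj(c,[*f.x,.023]))
```

```text
t 10.7 shift [-0.2 -0.  -0.1] rot [-0. -0.  0.] deg [-0. -0.  0.]
ee [0.6118 0.0035 0.1469] w 0.0479 F [ 0.1  0.  -0.6] j [-7.3 25.9 -1.  63.1 -0.  -7.3]
handle (89, 184, 99, 24) ((0.6011499762535095, -0.11595126986503601), (0.08150971680879593, 0.016834784299135208), 86.56282043457031)
rim [0.61187099 0.00322741] 0.00025708222079429886 306
pan px (np.float64(281.4983787783362), np.float64(202.4828417664214))
```

View pics/w5.png

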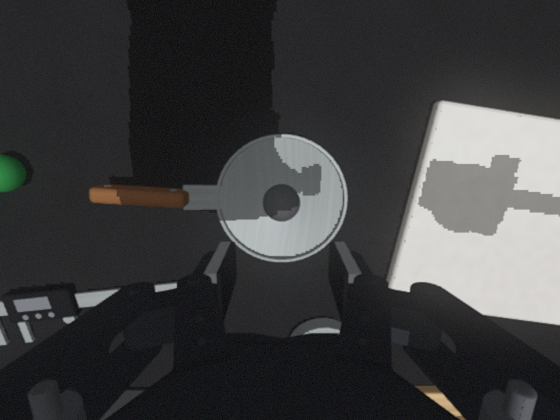

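The ball sits at (281.5,202.5), exactly where the pan centre projects. I'll turn the tool and move over the handle grip.

>>> arm_command(steps=[{"claw": 48, "dx": 0, "dy": -30, "dz": 0, "wx": 0, "wy": 0, "wz": 0}, {"claw": 48, "dx": 3, "dy": -40, "dz": 0, "wx": 0, "wy": 0, "wz": 0}, {"claw": 48, "dx": 6, "dy": -48, "dz": 0, "wx": 0, "wy": 0, "wz": 0}, {"claw": 48, "dx": 0, "dy": 0, "dz": 0, "wx": 0, "wy": 0, "wz": -0.14}, {"claw": 48, "dx": 0, "dy": 0, "dz": 0, "wx": 0, "wy": 0, "wz": -0.14}, {"claw": 48, "dx": 0, "dy": 0, "dz": 0, "wx": 0, "wy": 0, "wz": -0.14}, {"claw": 48, "dx": 0, "dy": 0, "dz": 0, "wx": 0, "wy": 0, "wz": -0.14}, {"claw": 48, "dx": 0, "dy": 0, "dz": 0, "wx": 0, "wy": 0, "wz": -0.14}, {"claw": 48, "dx": 0, "dy": 0, "dz": 0, "wx": 0, "wy": 0, "wz": -0.14}, {"claw": 48, "dx": 0, "dy": 0, "dz": 0, "wx": 0, "wy": 0, "wz": -0.14}])

```text
time_s: 11.7
ee_pos: [0.6024, -0.1143, 0.1458]
tcp_rot: [[-0.552, -0.834, -0.002], [-0.834, 0.552, 0.001], [0.001, 0.002, -1.0]]
contact_force: [-0.3, 0.6, -1.1]
width: 0.0479
finger_force: 0.0
```

>>> arm_command(steps=[{"claw": 48, "dx": 0, "dy": 0, "dz": 10, "wx": 0, "wy": 0, "wz": -0.14}, {"claw": 44, "dx": 0, "dy": 0, "dz": 10, "wx": 0, "wy": 0, "wz": -0.14}, {"claw": 40, "dx": 0, "dy": 0, "dz": 10, "wx": 0, "wy": 0, "wz": -0.14}, {"claw": 40, "dx": 0, "dy": 0, "dz": 0, "wx": 0, "wy": 0, "wz": -0.092}, {"claw": 40, "dx": 0, "dy": 0, "dz": 0, "wx": 0, "wy": 0, "wz": 0}, {"claw": 40, "dx": 0, "dy": 0, "dz": 0, "wx": 0, "wy": 0, "wz": 0}])

```text
time_s: 12.3
ee_pos: [0.6027, -0.1144, 0.1164]
tcp_rot: [[-0.081, -0.997, -0.001], [-0.997, 0.081, 0.0], [-0.0, 0.001, -1.0]]
contact_force: [0.2, 0.2, 1.1]
width: 0.0395
finger_force: 0.0
```

Run:
```python
from h import *
need([.602,-.1148,.023],265.5)
c=cam("wrist"); im=c["image"]; cv2.imwrite("pics/w6.png",im); print(proj(c,[.602,-.1148,.042]), proj(c,[.6119,.0032,.02]),proj(c,[.5987,-.1605,.042]))
hsv=cv2.cvtColor(im,cv2.COLOR_BGR2HSV)
m=((hsv[...,1]>90)&(hsv[...,2]>50)&(hsv[...,0]<20)).astype(np.uint8)
k=max(cv2.findContours(m,0,1)[0],key=cv2.contourArea); P=np.array([plane(c,*p,.042)[:2] for p in k.reshape(-1,2)],np.float32)
print("handle px",cv2.boundingRect(k),cv2.minAreaRect(k),cv2.minAreaRect(P))
```

```text
t 12.3 shift [ 0.5  0.6 93.4] rot [ 0.001  0.    -0.003] deg [ 0.1  0.  -0.2]
ee [ 0.6027 -0.1144  0.1164] w 0.0395 F [0.2 0.2 1.1] j [ -18.4   27.2   -3.8   59.1   -0.  -103.7]
(np.float64(282.44810430535784), np.float64(218.70036251853082)) (np.float64(282.09333136031955), np.float64(335.20445156134895)) (np.float64(281.82106491345627), np.float64(155.79891178481654))
handle px (269, 156, 21, 105) ((278.9999694824219, 207.99996948242188), (103.99998474121094, 19.999996185302734), 90.0) ((0.6037484407424927, -0.12124058604240417), (0.07881496101617813, 0.014106527902185917), 85.65752410888672)
```

View pics/w6.png

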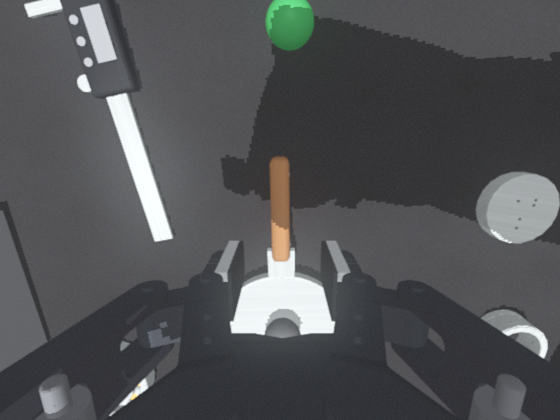

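The handle runs from (280,157) to (282,261), centred on the jaws to about 1 mm and aligned. I'll descend and grip it.

>>> arm_command(steps=[{"claw": 40, "dx": 0.5, "dy": -1, "dz": 20, "wx": 0, "wy": 0, "wz": -0.008}, {"claw": 40, "dx": 0, "dy": 0, "dz": 20, "wx": 0, "wy": 0, "wz": 0}, {"claw": 40, "dx": 0, "dy": 0, "dz": 20, "wx": 0, "wy": 0, "wz": 0}, {"claw": 40, "dx": 0, "dy": 0, "dz": 18, "wx": 0, "wy": 0, "wz": 0}, {"claw": 40, "dx": 0, "dy": 0, "dz": 10, "wx": 0, "wy": 0, "wz": 0}, {"claw": 40, "dx": 0, "dy": 0, "dz": 5, "wx": 0, "wy": 0, "wz": 0}, {"claw": 30, "dx": 0, "dy": 0, "dz": 0, "wx": 0, "wy": 0, "wz": 0}, {"claw": 22, "dx": 0, "dy": 0, "dz": 0, "wx": 0, "wy": 0, "wz": 0}, {"claw": 22, "dx": 0, "dy": 0, "dz": 0, "wx": 0, "wy": 0, "wz": 0}])

```text
time_s: 13.25
ee_pos: [0.6044, -0.1152, 0.0247]
tcp_rot: [[-0.071, -0.997, 0.001], [-0.997, 0.071, -0.0], [0.0, -0.001, -1.0]]
contact_force: [1.0, 0.5, 0.0]
width: 0.0214
finger_force: 0.0
```

>>> arm_command(force=20, steps=[{"claw": 20, "dx": 0, "dy": 0, "dz": 0, "wx": 0, "wy": 0, "wz": 0}, {"claw": 18, "dx": 0, "dy": 0, "dz": 0, "wx": 0, "wy": 0, "wz": 0}, {"claw": 17, "dx": 0, "dy": 0, "dz": 0, "wx": 0, "wy": 0, "wz": 0}, {"claw": 16, "dx": 0, "dy": 0, "dz": 0, "wx": 0, "wy": 0, "wz": 0}, {"claw": 15, "dx": 0, "dy": 0, "dz": 0, "wx": 0, "wy": 0, "wz": 0}, {"claw": 14, "dx": 0, "dy": 0, "dz": 0, "wx": 0, "wy": 0, "wz": 0}, {"claw": 13, "dx": 0, "dy": 0, "dz": 0, "wx": 0, "wy": 0, "wz": 0}, {"claw": 11, "dx": 0, "dy": 0, "dz": 0, "wx": 0, "wy": 0, "wz": 0}, {"claw": 9, "dx": 0, "dy": 0, "dz": 0, "wx": 0, "wy": 0, "wz": 0}, {"claw": 8, "dx": 0, "dy": 0, "dz": 0, "wx": 0, "wy": 0, "wz": 0}])

```text
time_s: 14.25
ee_pos: [0.604, -0.1151, 0.0239]
tcp_rot: [[-0.071, -0.998, 0.0], [-0.998, 0.071, -0.0], [0.0, -0.0, -1.0]]
contact_force: [-0.1, 0.7, 0.7]
width: 0.0136
finger_force: 20.3
```

>>> arm_command(force=100, steps=[{"claw": 5, "dx": 0, "dy": 0, "dz": 0, "wx": 0, "wy": 0, "wz": 0}, {"claw": 5, "dx": 0, "dy": 0, "dz": 0, "wx": 0, "wy": 0, "wz": 0}, {"claw": 5, "dx": 0, "dy": 0, "dz": 0, "wx": 0, "wy": 0, "wz": 0}, {"claw": 5, "dx": 0, "dy": 0, "dz": -1, "wx": 0, "wy": 0, "wz": 0}, {"claw": 5, "dx": 0, "dy": 0, "dz": -1.5, "wx": 0, "wy": 0, "wz": 0}, {"claw": 5, "dx": 0, "dy": 0, "dz": -2, "wx": 0, "wy": 0, "wz": 0}, {"claw": 5, "dx": 0, "dy": 0, "dz": -3, "wx": 0, "wy": 0, "wz": 0}, {"claw": 5, "dx": 0, "dy": 0, "dz": -3, "wx": 0, "wy": 0, "wz": 0}, {"claw": 5, "dx": 0, "dy": 0, "dz": -2, "wx": 0, "wy": 0, "wz": 0}, {"claw": 5, "dx": 0, "dy": 0, "dz": -1, "wx": 0, "wy": 0, "wz": 0}])

```text
time_s: 15.25
ee_pos: [0.604, -0.1151, 0.0377]
tcp_rot: [[-0.071, -0.998, 0.0], [-0.998, 0.071, -0.0], [0.0, -0.0, -1.0]]
contact_force: [-0.0, -0.0, -2.1]
width: 0.0123
finger_force: 98.0
```

```bash
cat >> h.py <<'E'
def panview(name,tag):
    c=cam("top"); s=cam("scene"); w=cam("wrist")
    R=np.array(r.get_obs()["tcp_rot"]); e=np.array(r.get_obs()["ee_pos"])
    pc=e-.118*np.array([*(R[:2,0]/np.hypot(*R[:2,0])),0]); pc[2]=e[2]-.0238   # pan centre underside expected
    out=[]
    for q in (c,s,w):
        u,v=map(int,proj(q,pc+[0,0,.023])); im=cv2.copyMakeBorder(q["image"],60,60,60,60,0)
        z=cv2.resize(im[v:v+120,u:u+120],(260,260),interpolation=cv2.INTER_CUBIC) if 0<=v<420 and 0<=u<560 else np.zeros((260,260,3),np.uint8)
        cv2.drawMarker(z,(130,130),(0,0,255),0,10,1); out.append(z); print("pan px",u,v)
    cv2.imwrite(f"pics/{tag}.png",np.hstack(out)); return pc
E
python3 - <<'E'
from h import *
print(panview("",  "p1")); need([.604,-.115,.18],265.9)
E
```

```text
pan px 281 204
pan px 287 246
pan px 281 444
[0.61226763 0.00259651 0.0135829 ]
t 15.4 shift [-1.000e-01 -1.000e-01 -1.426e+02] rot [-0.    -0.     0.001] deg [-0.  -0.   0.1]
ee [ 0.6039 -0.1151  0.0374] w 0.0125 F [-0.1 -0.  -1.8] j [ -18.4   30.9  -10.6   48.5   -0.  -104.3]
```

View pics/p1.png

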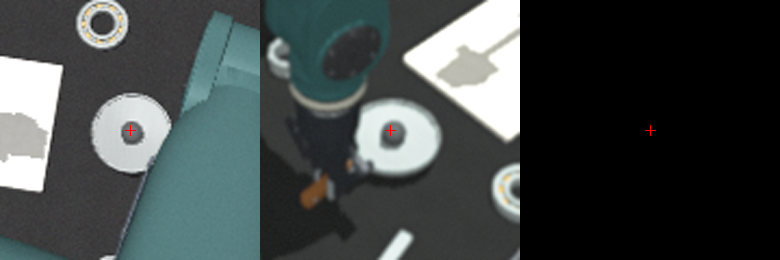

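The pan is lifted about 14 mm, level, with the ball at its middle in both the top and scene crops. Before carrying it I'll re-check the lens numerically with the scene camera.

Run:
```python
from h import *
t=cam("top"); s=cam("scene"); t["image"]=cv2.imread("pics/top0.png"); s["image"]=cv2.imread("pics/scene0.png")
def blob(c,box,th):
    g=cv2.cvtColor(c["image"],cv2.COLOR_BGR2GRAY); x0,y0,x1,y1=box; b=np.zeros_like(g); b[y0:y1,x0:x1]=(g[y0:y1,x0:x1]>th)
    return max(cv2.findContours(b,0,1)[0],key=cv2.contourArea)
k=blob(s,(285,160,415,255),150); P=np.array([plane(s,*p,.014)[:2] for p in k.reshape(-1,2)],np.float32); print("plate scene",cv2.minAreaRect(P))
k=blob(t,(140,155,255,238),140); P=np.array([plane(t,*p,.014)[:2] for p in k.reshape(-1,2)],np.float32); q=cv2.minAreaRect(P); print("plate top",q)
for th in (120,150,180):
    k=blob(s,(328,128,366,158),th); print("ring",th,cv2.boundingRect(k))
L=[.6346,.2127]
for z in(.28,.298):
    A=np.array([proj(s,[L[0]+.033*np.cos(a),L[1]+.033*np.sin(a),z]) for a in np.linspace(0,6.28,60)]); print("pred scene",z,A.min(0),A.max(0))
    A=np.array([proj(t,[L[0]+.033*np.cos(a),L[1]+.033*np.sin(a),z]) for a in np.linspace(0,6.28,60)]); print("pred top",z,A.min(0),A.max(0))
g=cv2.cvtColor(t["image"],cv2.COLOR_BGR2GRAY); print(g[165:200:2,185:225:2])
```

```text
plate scene ((0.6486397981643677, 0.2763131260871887), (0.319057822227478, 0.20740154385566711), 81.5401382446289)
plate top ((0.6441896557807922, 0.277007132768631), (0.3104766309261322, 0.1993800401687622), 81.4855728149414)
ring 120 (334, 134, 26, 20)
ring 150 (335, 136, 25, 17)
ring 180 (336, 138, 23, 14)
pred scene 0.28 [332.58315538 138.60856997] [357.13975286 153.92857217]
pred top 0.28 [193.2881847 170.1444056] [217.49832085 193.84535772]
pred scene 0.298 [333.19101963 133.32100918] [357.96865705 148.59831841]
pred top 0.298 [192.03963416 168.56675445] [216.61652499 192.61438787]
[[131 175  68  30 104 190 191 191 190 184  85  77  60  63  60  60  59  60
   57  62]
 [ 83 113 113 176  28  68 190 190 187 186  73  77  74  62  63  60  58  62
   61  64]
 [113 187 189 113 137 165 190 188 188 176  79  74 194 255 255 246 193 103
   62  62]
 [146 189 192 191 191 189 189 189 191 158  73  73 243 255 255 255 255 255
  255 255]
 [164 192 193 189 189 190 190 191 191 141  78  76 214 255 255 255 255 255
  255 255]
 [124 164 178 187 189 192 191 190 189 105  76  72 105 255 255 242 255 255
  255 
[... 325 characters left out ...]
 207 255
  255 255]
 [155 176 255 255 205 179 182 171 134 145 143  52 130 180 180 168 248 255
  255 255]
 [209 255 255 255 255 178 180 181 180 147 132 177 178 180 179 174 255 255
  255 255]
 [209 255 255 255 255 255 181 183 180 177 180 181 179 177 146 248 255 255
  255 255]
 [211 255 255 255 255 255 255 181 208 178 179 181 160 160 255 255 255 255
  255 255]
 [179 183 255 255 255 255 255 255 255 211 191 215 255 255 255 255 255 255
  255 255]
 [179 176 181 211 255 255 255 255 255 255 255 255 255 255 255 255 255 255
  255 255]
 [176 177 178 209 255 255 255 255 255 255 255 255 255 255 255 255 255 255
  182 182]
 [180 177 180 255 255 255 255 255 255 255 255 255 255 255 255 255 255 184
  182 183]]
```

>>> arm_command(steps=[{"claw": 5, "dx": 0, "dy": 0, "dz": -3, "wx": 0, "wy": 0, "wz": 0}, {"claw": 5, "dx": 0, "dy": 0, "dz": -6, "wx": 0, "wy": 0, "wz": 0}, {"claw": 5, "dx": 0, "dy": 0, "dz": -9, "wx": 0, "wy": 0, "wz": 0}, {"claw": 5, "dx": 0, "dy": 0, "dz": -11, "wx": 0, "wy": 0, "wz": 0}, {"claw": 5, "dx": 0, "dy": 0, "dz": -12, "wx": 0, "wy": 0, "wz": 0}, {"claw": 5, "dx": 0, "dy": 0, "dz": -12, "wx": 0, "wy": 0, "wz": 0}, {"claw": 5, "dx": 0, "dy": 0, "dz": -12, "wx": 0, "wy": 0, "wz": 0}, {"claw": 5, "dx": 0, "dy": 0, "dz": -12, "wx": 0, "wy": 0, "wz": 0}, {"claw": 5, "dx": 0, "dy": 0, "dz": -12, "wx": 0, "wy": 0, "wz": 0}, {"claw": 5, "dx": 0, "dy": 0, "dz": -12, "wx": 0, "wy": 0, "wz": 0}])

```text
time_s: 16.5
ee_pos: [0.6039, -0.1151, 0.1394]
tcp_rot: [[-0.071, -0.998, 0.0], [-0.998, 0.071, -0.0], [0.0, -0.0, -1.0]]
contact_force: [0.1, -0.9, -1.7]
width: 0.0122
finger_force: 98.0
```

>>> arm_command(steps=[{"claw": 5, "dx": 0, "dy": 0, "dz": -12, "wx": 0, "wy": 0, "wz": 0}, {"claw": 5, "dx": 0, "dy": 0, "dz": -11, "wx": 0, "wy": 0, "wz": 0}, {"claw": 5, "dx": 0, "dy": 0, "dz": -9, "wx": 0, "wy": 0, "wz": 0}, {"claw": 5, "dx": 0, "dy": 0, "dz": -6, "wx": 0, "wy": 0, "wz": 0}, {"claw": 5, "dx": 0, "dy": 0, "dz": -3, "wx": 0, "wy": 0, "wz": 0}, {"claw": 5, "dx": 0, "dy": 0, "dz": 0, "wx": 0, "wy": 0, "wz": 0}, {"claw": 5, "dx": 0, "dy": 0, "dz": 0, "wx": 0, "wy": 0, "wz": 0}])

```text
time_s: 17.2
ee_pos: [0.6038, -0.115, 0.179]
tcp_rot: [[-0.071, -0.998, -0.001], [-0.998, 0.071, 0.0], [-0.0, 0.001, -1.0]]
contact_force: [-0.4, -0.5, -2.5]
width: 0.0122
finger_force: 98.0
```

The ring light's outline fits the predicted lens at (0.635, 0.2135) in both cameras, within about a pixel. Next I'll turn the pan about its own centre, so the ball stays put.

>>> arm_command(steps=[{"claw": 5, "dx": 0, "dy": 2.4, "dz": 0, "wx": 0, "wy": 0, "wz": 0.02}, {"claw": 5, "dx": -0.1, "dy": 4.7, "dz": 0, "wx": 0, "wy": 0, "wz": 0.04}, {"claw": 5, "dx": -0.2, "dy": 7.1, "dz": 0, "wx": 0, "wy": 0, "wz": 0.06}, {"claw": 5, "dx": -0.3, "dy": 8.3, "dz": 0, "wx": 0, "wy": 0, "wz": 0.07}, {"claw": 5, "dx": -0.3, "dy": 8.3, "dz": 0, "wx": 0, "wy": 0, "wz": 0.07}, {"claw": 5, "dx": -0.3, "dy": 8.3, "dz": 0, "wx": 0, "wy": 0, "wz": 0.07}, {"claw": 5, "dx": -0.3, "dy": 8.3, "dz": 0, "wx": 0, "wy": 0, "wz": 0.07}, {"claw": 5, "dx": -0.2, "dy": 7.1, "dz": 0, "wx": 0, "wy": 0, "wz": 0.06}, {"claw": 5, "dx": -0.1, "dy": 4.7, "dz": 0, "wx": 0, "wy": 0, "wz": 0.04}, {"claw": 5, "dx": 0, "dy": 2.4, "dz": 0, "wx": 0, "wy": 0, "wz": 0.02}])

```text
time_s: 18.2
ee_pos: [0.5457, -0.095, 0.1792]
tcp_rot: [[-0.559, -0.829, -0.001], [-0.829, 0.559, 0.0], [0.0, 0.001, -1.0]]
contact_force: [-0.6, 0.6, -2.1]
width: 0.012
finger_force: 97.9
```

```bash
cat >> h.py <<'E'
def ballcheck():
    """dark ball centre versus bright pan ellipse in scene and top, world mm offset from expected pan centre"""
    o=r.get_obs(); R=np.array(o["tcp_rot"]); e=np.array(o["ee_pos"]); pc=e-.1187*R[:,0]-[0,0,.0238]; print("pan centre exp",pc.round(4))
    for n in("scene","top"):
        c=cam(n); g=cv2.cvtColor(c["image"],cv2.COLOR_BGR2GRAY); u,v=proj(c,pc+[0,0,.023]); m=np.zeros_like(g); cv2.circle(m,(int(round(u)),int(round(v))),13,1,-1)
        b=((g<120)&(m>0)).astype(np.uint8); ks=cv2.findContours(b,0,1)[0]
        for k in ks:
            if cv2.contourArea(k)>15:
                M=cv2.moments(k); p=plane(c,M["m10"]/M["m00"],M["m01"]/M["m00"],pc[2]+.023); print(n,"area",cv2.contourArea(k),"off mm",((p-pc)[:2]*1000).round(1))
E
python3 - <<'E'
from h import *
ballcheck(); need([.604,-.115,.18],265.9-94.4)
E
```

```text
pan centre exp [0.612  0.0034 0.1554]
scene area 81.0 off mm [ 4.3 -5.9]
top area 81.0 off mm [-1.5 -0.3]
t 18.3 shift [-15.9 -59.2  -0.7] rot [ 0.    -0.     1.128] deg [ 0.  -0.  64.6]
ee [ 0.546  -0.0952  0.1793] w 0.0125 F [ 0.4 -0.  -2.3] j [-18.3  19.4  -6.3  64.3   0.  -74.5]
```

>>> arm_command(steps=[{"claw": 5, "dx": -0.1, "dy": 3.6, "dz": 0, "wx": 0, "wy": 0, "wz": 0.03}, {"claw": 5, "dx": -0.1, "dy": 5.9, "dz": 0, "wx": 0, "wy": 0, "wz": 0.05}, {"claw": 5, "dx": -0.3, "dy": 8.3, "dz": 0, "wx": 0, "wy": 0, "wz": 0.07}, {"claw": 5, "dx": -0.3, "dy": 8.3, "dz": 0, "wx": 0, "wy": 0, "wz": 0.07}, {"claw": 5, "dx": -0.3, "dy": 8.3, "dz": 0, "wx": 0, "wy": 0, "wz": 0.07}, {"claw": 5, "dx": -0.3, "dy": 8.3, "dz": 0, "wx": 0, "wy": 0, "wz": 0.07}, {"claw": 5, "dx": -0.3, "dy": 8.3, "dz": 0, "wx": 0, "wy": 0, "wz": 0.07}, {"claw": 5, "dx": -0.3, "dy": 8.3, "dz": 0, "wx": 0, "wy": 0, "wz": 0.07}, {"claw": 5, "dx": -0.1, "dy": 5.9, "dz": 0, "wx": 0, "wy": 0, "wz": 0.05}, {"claw": 5, "dx": -0.1, "dy": 3.6, "dz": 0, "wx": 0, "wy": 0, "wz": 0.03}])

```text
time_s: 19.3
ee_pos: [0.503, -0.0426, 0.1793]
tcp_rot: [[-0.921, -0.389, -0.0], [-0.389, 0.921, 0.0], [0.0, 0.0, -1.0]]
contact_force: [-0.1, -0.7, -2.3]
width: 0.0124
finger_force: 97.9
```

>>> arm_command(steps=[{"claw": 5, "dx": -0.1, "dy": 3.6, "dz": 0, "wx": 0, "wy": 0, "wz": 0.03}, {"claw": 5, "dx": -0.1, "dy": 5.9, "dz": 0, "wx": 0, "wy": 0, "wz": 0.05}, {"claw": 5, "dx": -0.3, "dy": 8.3, "dz": 0, "wx": 0, "wy": 0, "wz": 0.07}, {"claw": 5, "dx": -0.3, "dy": 8.3, "dz": 0, "wx": 0, "wy": 0, "wz": 0.07}, {"claw": 5, "dx": -0.3, "dy": 8.3, "dz": 0, "wx": 0, "wy": 0, "wz": 0.07}, {"claw": 5, "dx": -0.3, "dy": 8.3, "dz": 0, "wx": 0, "wy": 0, "wz": 0.07}, {"claw": 5, "dx": -0.3, "dy": 8.3, "dz": 0, "wx": 0, "wy": 0, "wz": 0.07}, {"claw": 5, "dx": -0.2, "dy": 7.1, "dz": 0, "wx": 0, "wy": 0, "wz": 0.06}, {"claw": 5, "dx": -0.1, "dy": 4.7, "dz": 0, "wx": 0, "wy": 0, "wz": 0.04}, {"claw": 5, "dx": 0, "dy": 2.1, "dz": 0, "wx": 0, "wy": 0, "wz": 0.018}])

```text
time_s: 20.3
ee_pos: [0.4951, 0.021, 0.1793]
tcp_rot: [[-0.989, 0.148, -0.0], [0.148, 0.989, 0.0], [0.0, 0.0, -1.0]]
contact_force: [0.0, 0.5, -2.6]
width: 0.0128
finger_force: 97.9
```

>>> arm_command(steps=[{"claw": 5, "dx": 0, "dy": 0, "dz": 0, "wx": 0, "wy": 0, "wz": 0}, {"claw": 5, "dx": 0, "dy": 0, "dz": 0, "wx": 0, "wy": 0, "wz": 0}])

```text
time_s: 20.5
ee_pos: [0.4951, 0.0205, 0.1793]
tcp_rot: [[-0.989, 0.146, -0.0], [0.146, 0.989, 0.0], [0.0, -0.0, -1.0]]
contact_force: [0.8, 0.1, -2.5]
width: 0.0128
finger_force: 97.9
```

Run:
```python
from h import *
ballcheck(); need([.5176,.231,.1795],171.5)
```

```text
pan centre exp [0.6125 0.0032 0.1555]
scene area 85.0 off mm [ 4.3 -4. ]
top area 224.5 off mm [-0.4 -0.6]
t 20.6 shift [ 8.600e+00  2.115e+02 -1.000e-01] rot [ 0.    -0.     0.001] deg [ 0.  -0.   0.1]
ee [0.495  0.0205 0.1794] w 0.0125 F [ 0.5  0.1 -1.8] j [ -7.1  13.9 -14.5  61.6   0.    1.4]
```

>>> arm_command(steps=[{"claw": 5, "dx": 0, "dy": 2, "dz": 0, "wx": 0, "wy": 0, "wz": 0}, {"claw": 5, "dx": 0.2, "dy": 4, "dz": 0, "wx": 0, "wy": 0, "wz": 0}, {"claw": 5, "dx": 0.3, "dy": 6, "dz": 0, "wx": 0, "wy": 0, "wz": 0}, {"claw": 5, "dx": 0.4, "dy": 8, "dz": 0, "wx": 0, "wy": 0, "wz": 0}, {"claw": 5, "dx": 0.5, "dy": 10, "dz": 0, "wx": 0, "wy": 0, "wz": 0}, {"claw": 5, "dx": 0.5, "dy": 12, "dz": 0, "wx": 0, "wy": 0, "wz": 0}, {"claw": 5, "dx": 0.5, "dy": 12.5, "dz": 0, "wx": 0, "wy": 0, "wz": 0}, {"claw": 5, "dx": 0.5, "dy": 12.5, "dz": 0, "wx": 0, "wy": 0, "wz": 0}, {"claw": 5, "dx": 0.5, "dy": 12.5, "dz": 0, "wx": 0, "wy": 0, "wz": 0}, {"claw": 5, "dx": 0.5, "dy": 12.5, "dz": 0, "wx": 0, "wy": 0, "wz": 0}])

```text
time_s: 21.6
ee_pos: [0.5048, 0.1134, 0.1793]
tcp_rot: [[-0.989, 0.147, -0.0], [0.147, 0.989, 0.0], [0.0, -0.0, -1.0]]
contact_force: [-0.7, -0.5, -2.4]
width: 0.0123
finger_force: 97.9
```

>>> arm_command(steps=[{"claw": 5, "dx": 0.5, "dy": 12.5, "dz": 0, "wx": 0, "wy": 0, "wz": 0}, {"claw": 5, "dx": 0.5, "dy": 12.5, "dz": 0, "wx": 0, "wy": 0, "wz": 0}, {"claw": 5, "dx": 0.5, "dy": 12.5, "dz": 0, "wx": 0, "wy": 0, "wz": 0}, {"claw": 5, "dx": 0.5, "dy": 12.5, "dz": 0, "wx": 0, "wy": 0, "wz": 0}, {"claw": 5, "dx": 0.5, "dy": 12.5, "dz": 0, "wx": 0, "wy": 0, "wz": 0}, {"claw": 5, "dx": 0.5, "dy": 12.5, "dz": 0, "wx": 0, "wy": 0, "wz": 0}, {"claw": 5, "dx": 0.5, "dy": 12, "dz": 0, "wx": 0, "wy": 0, "wz": 0}, {"claw": 5, "dx": 0.4, "dy": 10, "dz": 0, "wx": 0, "wy": 0, "wz": 0}, {"claw": 5, "dx": 0.3, "dy": 8, "dz": 0, "wx": 0, "wy": 0, "wz": 0}, {"claw": 5, "dx": 0.2, "dy": 6, "dz": 0, "wx": 0, "wy": 0, "wz": 0}])

```text
time_s: 22.6
ee_pos: [0.5168, 0.2234, 0.1793]
tcp_rot: [[-0.989, 0.147, -0.0], [0.147, 0.989, -0.0], [0.0, -0.0, -1.0]]
contact_force: [0.0, -0.0, -2.5]
width: 0.0125
finger_force: 97.9
```

>>> arm_command(steps=[{"claw": 5, "dx": 0, "dy": 4, "dz": 0, "wx": 0, "wy": 0, "wz": 0}, {"claw": 5, "dx": 0, "dy": 2, "dz": 0, "wx": 0, "wy": 0, "wz": 0}, {"claw": 5, "dx": 0, "dy": 0, "dz": 0, "wx": 0, "wy": 0, "wz": 0}, {"claw": 5, "dx": 0, "dy": 0, "dz": 0, "wx": 0, "wy": 0, "wz": 0}, {"claw": 5, "dx": 0, "dy": 0, "dz": 0, "wx": 0, "wy": 0, "wz": 0}])

```text
time_s: 23.1
ee_pos: [0.5176, 0.2284, 0.1794]
tcp_rot: [[-0.989, 0.148, 0.0], [0.148, 0.989, -0.0], [-0.0, -0.0, -1.0]]
contact_force: [0.6, -0.4, -2.1]
width: 0.0124
finger_force: 97.9
```

Run:
```python
from h import *
need([.5176,.231,.1795],171.5); ballcheck()
```

```text
t 23.1 shift [ 0.4  2.6 -0.1] rot [-0.  0.  0.] deg [-0.  0.  0.]
ee [0.5176 0.2284 0.1794] w 0.0124 F [ 0.6 -0.4 -2.1] j [15.6 20.5 -4.6 64.9 -0.  24. ]
pan centre exp [0.635  0.2109 0.1556]
scene area 129.5 off mm [ 4. -5.]
top area 17.0 off mm [-14.9  31.1]
top area 36.5 off mm [-8.3 -6. ]
top area 63.0 off mm [23.3 16.5]
```

>>> arm_command(steps=[{"claw": 5, "dx": 0.2, "dy": 0.6, "dz": 0, "wx": 0, "wy": 0, "wz": 0}, {"claw": 5, "dx": 0, "dy": 1.2, "dz": 0, "wx": 0, "wy": 0, "wz": 0}, {"claw": 5, "dx": 0, "dy": 0.6, "dz": 0, "wx": 0, "wy": 0, "wz": 0}, {"claw": 5, "dx": 0, "dy": 0, "dz": 0, "wx": 0, "wy": 0, "wz": 0}, {"claw": 5, "dx": 0, "dy": 0, "dz": 0, "wx": 0, "wy": 0, "wz": 0}, {"claw": 5, "dx": 0, "dy": 0, "dz": 0, "wx": 0, "wy": 0, "wz": 0}, {"claw": 5, "dx": 0, "dy": 0, "dz": 0, "wx": 0, "wy": 0, "wz": 0}, {"claw": 5, "dx": 0, "dy": 0, "dz": 0, "wx": 0, "wy": 0, "wz": 0}, {"claw": 5, "dx": 0, "dy": 0, "dz": 0, "wx": 0, "wy": 0, "wz": 0}, {"claw": 5, "dx": 0, "dy": 0, "dz": 0, "wx": 0, "wy": 0, "wz": 0}])

```text
time_s: 24.2
ee_pos: [0.5178, 0.231, 0.1794]
tcp_rot: [[-0.989, 0.147, 0.0], [0.147, 0.989, -0.0], [-0.0, -0.0, -1.0]]
contact_force: [0.2, -0.5, -2.5]
width: 0.0127
finger_force: 97.9
```

Run:
```python
from h import *
need([.5176,.231,.1795],171.5); ballcheck()
# rim level check in scene: compare pan rim extents with prediction
o=r.get_obs(); e=np.array(o["ee_pos"]); R=np.array(o["tcp_rot"]); pc=e-.1187*R[:,0]-[0,0,.0238]; c=cam("scene"); u,v=map(int,proj(c,pc))
A=np.array([proj(c,pc+[.06*np.cos(a),.06*np.sin(a),.02]) for a in np.linspace(0,6.28,90)]); print("pred rim",A.min(0).round(1),A.max(0).round(1))
g=cv2.cvtColor(c["image"],cv2.COLOR_BGR2GRAY); print(u,v,"row",g[v,u-40:u+40:1].tolist()); print("col",g[v-35:v+35,u].tolist())
```

```text
t 24.2 shift [ 0.2 -0.  -0.1] rot [-0.     0.     0.001] deg [-0.  0.  0.]
ee [0.5178 0.231  0.1794] w 0.0127 F [ 0.2 -0.5 -2.5] j [15.8 20.6 -4.4 64.9 -0.  24.3]
pan centre exp [0.6352 0.2135 0.1556]
scene area 122.0 off mm [ 3.6 -3.5]
top area 30.0 off mm [-9.4 -6.1]
top area 63.0 off mm [23.1 13.8]
pred rim [320.1 161.4] [362.5 189.6]
340 180 row [59, 58, 59, 59, 58, 56, 56, 58, 56, 57, 57, 57, 56, 58, 57, 56, 58, 58, 57, 58, 65, 83, 104, 117, 121, 121, 121, 122, 122, 121, 123, 123, 122, 124, 124, 124, 124, 123, 119, 109, 99, 96, 93, 93, 100, 108, 115, 119, 120, 127, 157, 198, 224, 229, 229, 229, 227, 228, 229, 229, 227, 227, 245, 255, 255, 255, 255, 255, 255, 255, 244, 196, 139, 116, 118, 122, 125, 124, 123, 118]
col [185, 183, 180, 178, 176, 174, 164, 132, 89, 61, 55, 56, 58, 57, 57, 81, 115, 131, 158, 205, 232, 235, 232, 207, 148, 88, 63, 65, 68, 69, 68, 67, 64, 63, 76, 99, 117, 121, 120, 117, 124, 162, 208, 223, 196, 161, 219, 255, 255, 255, 255, 255, 255, 255, 255, 255, 255, 240, 206, 184, 182, 184, 185, 183, 184, 185, 186, 186, 185, 184]
```

```bash
python3 -c "
from h import *
print(job.sign_off())"
```

```text
the job is handed in; nothing more can be done
None
```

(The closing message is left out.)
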